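# Load the specimen carriage and lock it under the microscope

## Robot

A 6-joint arm with a two-finger parallel gripper is mounted at the origin on the work surface. World frame = base frame: x ahead of the robot, y to its left, z up, the work surface at z = 0. Lengths are in mm, angles in rad, forces in N, time in s.
With the tool pointing down it reaches from about 350 to 975 mm from the base axis. Payload 7.1 kg.
Tool frame: the origin (TCP) lies midway between the tips of the shut fingers; the grasp point (between the pads) lies 19 mm behind it; z points along the fingers, y is the line along which they close (so a half turn about z gives the same grasp; the last joint's range is limited). The gripper opens to 88 mm and grips with 3 to 60 N. Pads are 20 mm wide; open, the fingers measure 115 mm over their backs; the gripper's body (75 mm by 178 mm) begins 61 mm behind the grasp point.
Start: joints at [-1.252, 0.423, 1.63, -0, 1.089, -0.019], TCP at [207.15, -589.656, 222.675] pointing down, gripper open.
Joint ranges: [-3, 3], [-0.9, 2.11], [0.09, 2.58], [-1.31, 4.45], [0.11, 2.69], [-2.54, 2.54]. Speed limits (rad/s): [2.39, 2.39, 3.01, 3.14, 3.14, 3.14].

## Interface

Orientations are given as a rotation vector (axis times angle).
In Python, from workcell import ctrl gives the robot as it stands.
- The arm moves only by the shell command python3 -m pendant 'ROWS'. ROWS is a JSON object of lists of equal length, an entry for each row: "grip": the opening, from -1 (shut) to 1 (fully open); "linear": the shift along the tool's x, y, z in mm, a list of three; "angular": the turn, a rotation vector about the tool's x, y, z in rad, a list of three. In form: {"grip": [grip, ...], "linear": [[tx, ty, tz], ...], "angular": [[ax, ay, az], ...]}. A call has 1 to 12 rows; each row shifts and turns the commanded pose from where the row before left it, along the tool's axes as they then stand; what a row does not reach is not made up. A row lasts 1/12 s, in which the tool goes at most 41.7 mm and 7.16 degrees, less where a joint would pass 70% of its speed; a pose out of reach is approached as far as the arm can. A call with a gripper value outside its range is refused whole. The fingers move at their own pace and stop on an object; the grip force is fixed at half the most. Time passes only in rows, so rows that do not move let the fingers close. It gives the time, the measured TCP pose, the force, the opening and the grip force at its end, in the units of the state.
- ctrl.get_obs(): the state, without advancing time (a new reading comes with each control period).
- ctrl.get_image(name): name is "scene" or "top" or "wrist"; returns the picture (480x640x3 uint8, red, green, blue); there is no depth.
- ctrl.camera_params(name): a dict with "vfov" (degrees; the focal length in pixels is half the picture's height over the tangent of half this angle, whatever the lens; pixels are square), "cx", "cy" (the principal point, pixels), "k1" (the pictures are not rectified: a ray, as slopes to the right and down, at radius r is drawn at 1 + k1 r^2 times it, then the intrinsics apply), "R" (3x3) and "t" (3): a world point X has camera coordinates R X + t; the wrist camera has in their place "T_tool_cam" (4x4, takes a point from camera to tool coordinates, whose origin is the TCP and whose axes are the flange's). Camera axes: x right, y down, z forward; pixel columns grow to the right and rows downward; lengths in mm; the calibration is good to about 2 mm. A picture is of the moment at which its call begins: read the wrist's pose just before it. camera_params takes no time and is no camera call.
- ctrl.close_job(): hands the job in; it is judged then, once.
The state is a dict: "t": time; "qpos": joint angles; "qvel": joint speeds; "joint_torque": joint torques, N m; "ee_pos": TCP position; "orientation": TCP orientation; "ft_force": force on the tool from outside, world axes, zero at the start; "moment": the same for the moment, N m; "width": finger opening in mm; "grasp_force": force on a finger pad.
Only numpy, scipy, OpenCV 4.12 (cv2) and the standard library are available. Lean on these libraries where they do the work, as an engineer would, in place of code of your own. Each camera call takes 0.05 s, during which the arm holds its last target. There are 200 camera calls.

## Task

Slide the blue specimen carriage fully out to its end stop away from the microscope; with it out there, move the black specimen mount from it into the white dish and stand every copper-coloured mount that is on the bench upright, polished face up, flat on the tray floor of the carriage. Then slide the loaded carriage fully in to its end stop under the microscope and lock it there by putting the red-headed pin all the way down through the yellow lug of the carriage and the brass bracket below it. Do not knock over the small white jar with the blue cap.

Things in the scene. Friction and masses are not known exactly. Their poses are not given: they have to be found in the camera images.
- slide: fixed microscope and slide. Bar 80 (x) by 540 (y) by 20 mm high with two rails; origin under its middle, y along the rails to the microscope, z up, turned up to 0.1 rad. Cream microscope: foot and column at y = 0.27 to 0.47 m, 140 mm wide; head from y = 0.13 m on, 64 mm wide, 0.27 to 0.33 m up; objective at x = 0, y = 0.17 m, 28 mm wide, tip 111 mm up; nosepiece 56 mm wide, 225 mm up
- carriage (a joint): position of the blue carriage along the slide's y, in m: 0 = fully out at the stop away from the microscope, 0.2 = fully in at the stop under it. Friction about 2 N, damping 8 N s/m, it stays where it is left
- tray (a point): on the carriage: centre of the tray's flat floor (48 mm above the table), axes as slide. Floor inside the rim 72 mm (x) by 192 mm (y); the white rim is 4 mm thick and 5 mm high. Mounts may stand anywhere on the floor; four fit in a row along y
- handle (a point): on the carriage: centre of the top of its black upright handle, a block 30 mm (x) by 14 mm (y, along the slide) and 37 mm tall, 150 mm from the tray's centre on the side away from the microscope; top 85 mm above the table; to be pinched from above
- lug_hole (a point): on the carriage: centre of the upper mouth of the 13 mm vertical through hole in the yellow lug (8 mm thick, top 48 mm above the table, hole edge chamfered 2 mm), on the tray's +x side, 80 mm in x and -85 mm in y from tray; right over the bracket's hole when the carriage is fully in
- bracket_hole (a point): on the fixed brass bracket: centre of the upper mouth (30 mm above the table) of its 14 mm vertical through hole; bracket 8 mm thick, open below down to the table
- copper1: copper-coloured specimen mount: upright cylinder 30 mm diameter, 22 mm tall, about 80 g, with a small bright square on its polished top face; origin at the centre of its underside, z up when the polished face is up. Two to four copper mounts are present, standing on the bench in front of the robot at the start
- copper2: copper-coloured specimen mount: upright cylinder 30 mm diameter, 22 mm tall, about 80 g, with a small bright square on its polished top face; origin at the centre of its underside, z up when the polished face is up. Two to four copper mounts are present, standing on the bench in front of the robot at the start
- copper3: copper-coloured specimen mount: upright cylinder 30 mm diameter, 22 mm tall, about 80 g, with a small bright square on its polished top face; origin at the centre of its underside, z up when the polished face is up. Two to four copper mounts are present, standing on the bench in front of the robot at the start
- copper4: copper-coloured specimen mount: upright cylinder 30 mm diameter, 22 mm tall, about 80 g, with a small bright square on its polished top face; origin at the centre of its underside, z up when the polished face is up. Two to four copper mounts are present, standing on the bench in front of the robot at the start
- black: black specimen mount: upright cylinder 30 mm diameter, 22 mm tall, about 60 g, with a small bright square on its polished top face; origin at the centre of its underside, z up when the polished face is up. Stands on the carriage's tray at the start
- dish: fixed white square open dish 110 x 110 mm, 16 mm high, wall and floor 4 to 5 mm thick; origin on the table under its centre
- stand: fixed grey block 60 x 60 x 45 mm with a 13 mm vertical through hole in its middle, which holds the pin at the start; origin on the table under its centre
- pin: lock pin, about 60 g: steel shank 10 mm diameter and 42 mm long with a 5 mm tapered tip, above it a red cylindrical head 22 mm diameter and 28 mm tall (70 mm overall). Origin at the tip, z from tip to head. Stands upright in the stand at the start, its head resting on the block; fully down in the lug its head rests on the lug and the tip is 6 mm above the table
- jar: small white jar with a blue cap, 44 mm diameter, 55 mm tall, standing; origin under its centre; leave it alone
There are look-alikes about, which are no part of the job. Several things have the shape of the black; the one meant has the colours described above. What is shaped like the copper2 but green is not meant.

How it is judged (in metres and radians):
On the way, in this order (a step that is already met when the one before it is completed fails the run):
1. the carriage is fully out at its stop away from the microscope (value of joint carriage below 0.006 m), for 0.2 s.
2. with the carriage out, the black mount is in the dish and every copper mount stands upright on the tray floor (x of copper1 in the frame of tray between -0.027 and 0.027 m and y of copper1 in the frame of tray between -0.087 and 0.087 m and z of copper1 in the frame of tray between -0.003 and 0.003 m and angle between each of copper1, copper2, copper3, copper4's own z axis and vertical below 0.15 rad and x of copper2 in the frame of tray between -0.027 and 0.027 m and y of copper2 in the frame of tray between -0.087 and 0.087 m and z of copper2 in the frame of tray between -0.003 and 0.003 m and x of copper3 in the frame of tray between -0.027 and 0.027 m and y of copper3 in the frame of tray between -0.087 and 0.087 m and z of copper3 in the frame of tray between -0.003 and 0.003 m and x of copper4 in the frame of tray between -0.027 and 0.027 m and y of copper4 in the frame of tray between -0.087 and 0.087 m and z of copper4 in the frame of tray between -0.003 and 0.003 m and x of black in the frame of dish between -0.047 and 0.047 m and y of black in the frame of dish between -0.047 and 0.047 m and z of black in the frame of dish between 0 and 0.012 m and value of joint carriage below 0.025 m), for 0.2 s.
3. the carriage is fully in at its stop under the microscope (value of joint carriage above 0.195 m), for 0.2 s.
4. the pin is all the way down through lug and bracket (horizontal distance between pin and bracket_hole below 0.005 m and z of pin in the frame of bracket_hole below -0.019 m and angle between pin's own z axis and vertical below 0.12 rad), for 0.2 s.
At the end, for the whole second after the job is handed in: Carriage within 5 mm of its inner stop; pin upright through lug and bracket, seated within 5 mm; every copper mount upright (0.15 rad) and flat on the tray floor (3 mm) inside the rim; black mount in the dish; all at rest (all of step 4 and value of joint carriage above 0.195 m and x of copper1 in the frame of tray between -0.027 and 0.027 m and y of copper1 in the frame of tray between -0.087 and 0.087 m and z of copper1 in the frame of tray between -0.003 and 0.003 m and angle between each of copper1, copper2, copper3, copper4's own z axis and vertical below 0.15 rad and x of copper2 in the frame of tray between -0.027 and 0.027 m and y of copper2 in the frame of tray between -0.087 and 0.087 m and z of copper2 in the frame of tray between -0.003 and 0.003 m and x of copper3 in the frame of tray between -0.027 and 0.027 m and y of copper3 in the frame of tray between -0.087 and 0.087 m and z of copper3 in the frame of tray between -0.003 and 0.003 m and x of copper4 in the frame of tray between -0.027 and 0.027 m and y of copper4 in the frame of tray between -0.087 and 0.087 m and z of copper4 in the frame of tray between -0.003 and 0.003 m and x of black in the frame of dish between -0.047 and 0.047 m and y of black in the frame of dish between -0.047 and 0.047 m and z of black in the frame of dish between 0 and 0.012 m and linear speed of each of copper1, copper2, copper3, copper4, black, pin below 0.02 m/s); the robot touches nothing.
It fails at once if the small jar is knocked over (angle between jar's own z axis and vertical above 0.6 rad).
Of copper1, copper2, copper3, copper4 only 2 to 4 are there at a start; the rules pass over those that are not, and their reading is None.
At some moment in a run one of copper1, copper2, copper3, copper4 may be knocked a few centimetres aside while the robot is not near it.
It also fails if it takes over 210 s, if anything falls off the work surface, if the arm or the gripper's body presses on something with over 40 N, if the wrist force passes 120 N, or if a joint passes its speed limit or range.

## Working session

There is one attempt and no reset: what is moved stays moved. The work goes in short steps, Python scripts to look and compute and a shell command to move; the robot and the scene stay as the last step left them, time stands still between calls to the robot, and variables do not carry over. Pictures are saved under pics/ and viewed, at most 14 in all, crops included, and the job is handed in when it is done.

```bash
ls; mkdir -p pics; cat > h.py <<'E'
import numpy as np, cv2, json
from scipy.spatial.transform import Rotation as Ro
from workcell import ctrl
def K(p): 
    f=240/np.tan(np.radians(p["vfov"])/2); return f
def grab(name,fn=None):
    o=ctrl.get_obs(); im=ctrl.get_image(name); p=ctrl.camera_params(name)
    if "R" in p: R=np.array(p["R"]);t=np.array(p["t"])
    else:
        T=np.array(p["T_tool_cam"]); W=np.eye(4); W[:3,:3]=Ro.from_rotvec(o["orientation"]).as_matrix(); W[:3,3]=o["ee_pos"]
        M=np.linalg.inv(W@T); R=M[:3,:3]; t=M[:3,3]
    if fn: cv2.imwrite(fn,im[:,:,::-1])
    return im,(K(p),p["cx"],p["cy"],p["k1"],R,t)
def ray(c,uv):
    f,cx,cy,k1,R,t=c
    d=np.array([(uv[0]-cx)/f,(uv[1]-cy)/f]); s=d.copy()
    for _ in range(30): s=d/(1+k1*(s@s))
    return -R.T@t, R.T@np.array([s[0],s[1],1])
def onz(c,uv,z):
    o,d=ray(c,uv); return o+d*(z-o[2])/d[2]
def proj(c,X):
    f,cx,cy,k1,R,t=c; q=R@np.array(X,float)+t; s=q[:2]/q[2]; s=s*(1+k1*(s@s)); return s*f+[cx,cy]
def blobs(im,lo,hi,amin=40):
    h=cv2.cvtColor(im,cv2.COLOR_RGB2HSV); m=cv2.inRange(h,np.array(lo),np.array(hi))
    n,l,s,ce=cv2.connectedComponentsWithStats(m)
    return [(ce[i].round(1),s[i]) for i in range(1,n) if s[i][4]>=amin]
E
python3 - <<'E'
from h import *
for n in("top","scene"):
    im,c=grab(n,f"pics/{n}0.png"); print(n,c[:4],-c[4].T@c[5])
    print(c[4])
p=ctrl.camera_params("wrist");print(p)
o=ctrl.get_obs();print(o)
E
```

```text
pics
top (np.float64(618.5730272279601), 317.153347639954, 242.54830248211334, -0.09332195710469672) [ 391.4631386   -88.70261595 1345.41501923]
[[ 2.13702652e-02 -9.99770006e-01  1.80207040e-03]
 [-9.91740613e-01 -2.14265729e-02 -1.26457342e-01]
 [ 1.26466870e-01  9.15240540e-04 -9.91970409e-01]]
scene (np.float64(494.8095726981968), 311.784340440625, 233.82828260687256, 0.02498240695295533) [1088.38817271 -362.68091858  751.22386521]
[[ 0.44721675  0.894375   -0.00951461]
 [ 0.6635707  -0.33890223 -0.66694768]
 [-0.59972586  0.29195656 -0.7450438 ]]
{'vfov': 62.093615558519396, 'cx': 315.2200181540439, 'cy': 240.83677680524872, 'k1': -0.006246343889908747, 'T_tool_cam': array([[-5.03049977e-04, -9.52490821e-01, -3.04566879e-01,
         8.44419926e+01],
       [ 9.99999860e-01, -4.28548608e-04, -3.11462925e-04,
         2.21711465e-02],
       [ 1.66143865e-04, -3.04566993e-01,  9.52490902e-01,
        -1.62180213e+02],
       [ 0.00000000e+00,  0.00000000e+00,  0.00000000e+00,
         1.00000000e+00]])}
{'t': 0.1, 'qpos': array([-1.25197327e+00,  4.23764473e-01,  1.63056181e+00,  5.46963272e-06,
        1.08862753e+00, -1.90122015e-02]), 'qvel': array([ 0.0004171 , -0.00198238, -0.00197019,  0.00266855,  0.00048345,
        0.00085052]), 'joint_torque': array([-8.33890772e-04, -5.45612025e+01, -2.74324876e+01,  6.45134551e-02,
        1.89060322e-02, -5.34204207e-05]), 'ee_pos': array([ 207.02023871, -589.20547122,  221.99974671]), 'orientation': array([-3.09555253e+00, -5.27920038e-01,  3.11657384e-04]), 'ft_force': array([-0.19428225, -0.84092227,  0.60619114]), 'moment': array([ 0.00218363, -0.03411394, -0.03504333]), 'grasp_force': 0.0, 'width': 87.86541179493562}
```

View pics/top0.png

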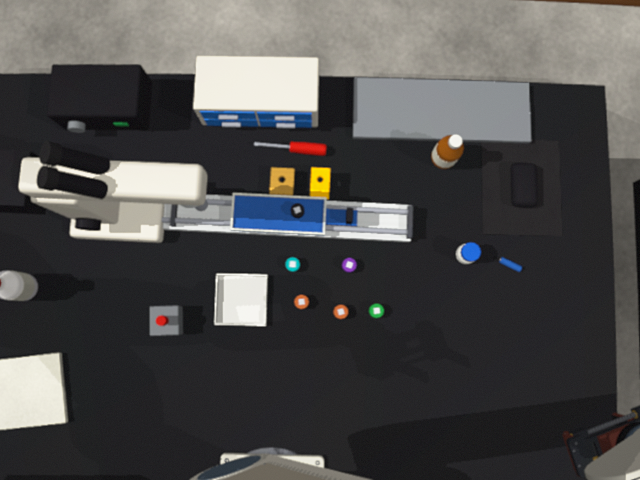

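View pics/scene0.png

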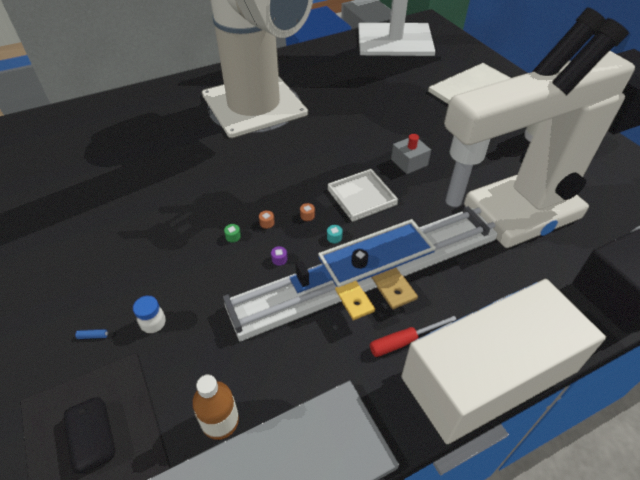

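Top view: coppers at (301,302) and (341,312); look-alikes are cyan (292,264), purple (349,265) and green (376,311). The black mount is on the tray (297,211), handle (350,215), lug hole (320,180), bracket hole (282,180), dish (241,300), pin (161,321), jar (469,253). The scene view agrees, with coppers at (307,211) and (266,218).

```bash
python3 - <<'E'
from h import *
im,c=grab("top"); im2,c2=grab("scene")
H={"copper":((4,120,60),(14,255,255)),"red":((0,200,90),(3,255,255)),"yellow":((20,150,120),(28,255,255)),"brass":((14,100,90),(20,255,255)),"blue":((105,150,40),(125,255,255)),"green":((45,120,60),(75,255,255))}
for k,(a,b) in H.items():
    for nm,i,cc in(("top",im,c),("sc",im2,c2)):
        print(k,nm,[(list(x),list(s[:5])) for x,s in blobs(i,a,b,30)])
def P(n,uv,z): print(n,onz(c,uv,z).round(1))
P("cop1",(301.5,301.5),22);P("cop2",(341,311.5),22);P("black",(297,210.5),70);P("handle",(350,214),85)
P("lug",(320,180),48);P("brk",(282,180),30);P("pin",(161.5,320.5),73);P("jar",(470,252),55)
P("slide end",(412,206),20);P("slide end",(411,241),20)
for p in[(216,274),(266,274),(267,326),(215,325)]:P("dish",p,16)
P("purple",(349,264),22);P("cyan",(292,264),22)
# enlarged crops
a=cv2.resize(im[150:350,140:420],None,fx=2.8,fy=2.8,interpolation=cv2.INTER_CUBIC); cv2.imwrite("pics/topcrop.png",a[:,:,::-1])
E
```

```text
copper top [([np.float64(606.3), np.float64(1.4)], [np.int32(546), np.int32(0), np.int32(94), np.int32(6), np.int32(286)]), ([np.float64(449.9), np.float64(147.1)], [np.int32(437), np.int32(136), np.int32(27), np.int32(25), np.int32(89)]), ([np.float64(301.1), np.float64(301.5)], [np.int32(294), np.int32(294), np.int32(16), np.int32(16), np.int32(150)]), ([np.float64(340.4), np.float64(311.1)], [np.int32(333), np.int32(304), np.int32(16), np.int32(16), np.int32(151)]), ([np.float64(613.1), np.float64(437.2)], [np.int32(609), np.int32(430), np.int32(11), np.int32(16), np.int32(73)])]
copper sc [([np.float64(331.7), np.float64(4.3)], [np.int32(312), np.int32(0), np.int32(38), np.int32(12), np.int32(192)]), ([np.float64(306.9), np.float64(212.3)], [np.int32(300), np.int32(203), np.int32(15), np.int32(18), np.int32(193)]), ([np.float64(266.3), np.float64(219.7)], [np.int32(259), np.int32(210), np.int32(16), np.int32(19), np.int32(196)]), ([np.float64(213.9), np.float64(404.8)], [np.int32(193), np.int32(381), np.int32(40), np.int32(43), np.int32(1005)]), ([np.float64(224.0), np.float64(43
[... 3530 characters left out ...]
p.int32(4), np.int32(55)]), ([np.float64(376.0), np.float64(310.3)], [np.int32(368), np.int32(303), np.int32(17), np.int32(15), np.int32(143)])]
green sc [([np.float64(232.2), np.float64(233.5)], [np.int32(224), np.int32(224), np.int32(16), np.int32(18), np.int32(185)])]
cop1 [432.7 -56.8  22. ]
cop2 [ 413.3 -141.4   22. ]
black [620.8 -43.9  70. ]
handle [ 613.1 -154.2   85. ]
lug [692.2 -90.7  48. ]
brk [694.6  -8.1  30. ]
pin [385.3 228.8  73. ]
jar [ 542.8 -410.7   55. ]
slide end [ 645.3 -292.7   20. ]
slide end [ 568.2 -290.6   20. ]
dish [487.8 129.3  16. ]
dish [490.3  21.2  16. ]
dish [379.1  15.7  16. ]
dish [378.5 127.1  16. ]
purple [ 515.2 -156.9   22. ]
cyan [512.6 -34.5  22. ]
```

View pics/topcrop.png

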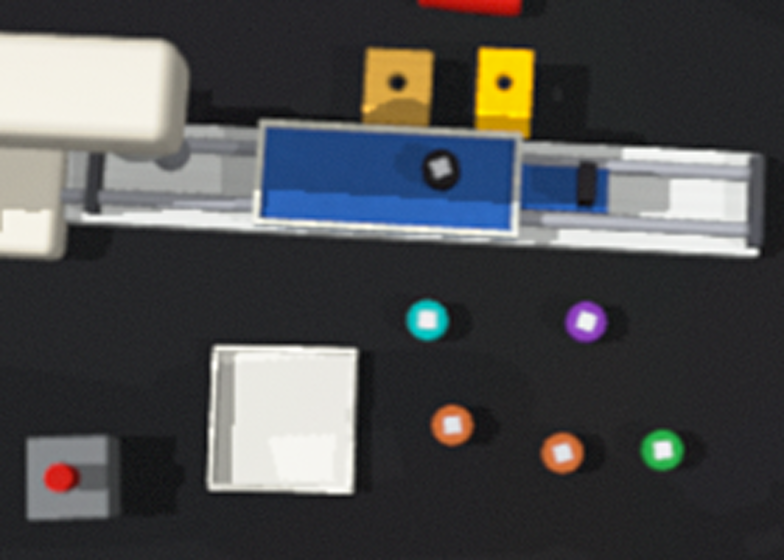

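The enlarged crop confirms it. The two orange-brown copper mounts are at crop (453,425) and (562,453), i.e. (301,302) and (341,312) in the full picture. The green, purple and cyan ones are look-alikes, and the only black mount stands on the tray. Carriage is at about 0.117 m, slide yaw about -0.035 rad. Next I move above the handle.

```bash
cat >> h.py <<'E'
def to(x,y,z,a=-0.035):
    o=ctrl.get_obs(); R=Ro.from_rotvec(o["orientation"]).as_matrix(); p=o["ee_pos"]
    Rt=(Ro.from_euler("z",a)*Ro.from_rotvec([np.pi,0,0])).as_matrix()
    w=Ro.from_matrix(R.T@Rt).as_rotvec()
    d=np.array([x,y,z])-p
    print("pos",p.round(1),"q",np.round(o["qpos"],2),"w",np.round(o["width"],1),"| turn",w.round(4),"then lin",(Rt.T@d).round(1))
E
python3 -m pendant '{"grip":[1,1,1,1,1,1,1,1,1,1,1,1],"linear":[[0,0,0],[0,0,0],[0,0,0],[0,0,0],[26,-30,0],[26,-30,0],[26,-30,0],[26,-30,0],[26,-30,0],[26,-30,0],[26,-30,0],[26,-30,0]],"angular":[[0,0,0.0933],[0,0,0.0933],[0,0,0.0933],[0,0,0.0933],[0,0,0],[0,0,0],[0,0,0],[0,0,0],[0,0,0],[0,0,0],[0,0,0],[0,0,0]]}'
python3 -m pendant '{"grip":[1,1,1,1,1,1,1,1,1],"linear":[[26,-30,0],[26,-30,0],[26,-30,0],[26,-30,0],[26,-30,0],[26,-30,0],[26,-30,0],[0,0,0],[0,0,0]],"angular":[[0,0,0],[0,0,0],[0,0,0],[0,0,0],[0,0,0],[0,0,0],[0,0,0],[0,0,0],[0,0,0]]}'
python3 -c '
from h import *
to(613,-154,222); im,c=grab("wrist","pics/w1.png"); print(proj(c,(613,-154,85)))'
```

```text
t: 1.2
ee_pos: [424.5, -355.5, 222.7]
orientation: [3.141, -0.056, 0.0]
ft_force: [0.5, 0.1, -0.0]
width: 88.0
grasp_force: 0.0
t: 1.95
ee_pos: [613.7, -152.0, 222.2]
orientation: [-3.141, 0.05, 0.001]
ft_force: [-0.7, -0.3, -1.1]
width: 87.7
grasp_force: 0.0
pos [ 613.7 -152.   222.2] q [-0.26  0.43  1.61 -0.    1.09  1.34] w 87.7 | turn [-0.      0.0005  0.0032] then lin [-0.6  2.1  0.2]
[318.048162  227.6634556]
```

View pics/w1.png

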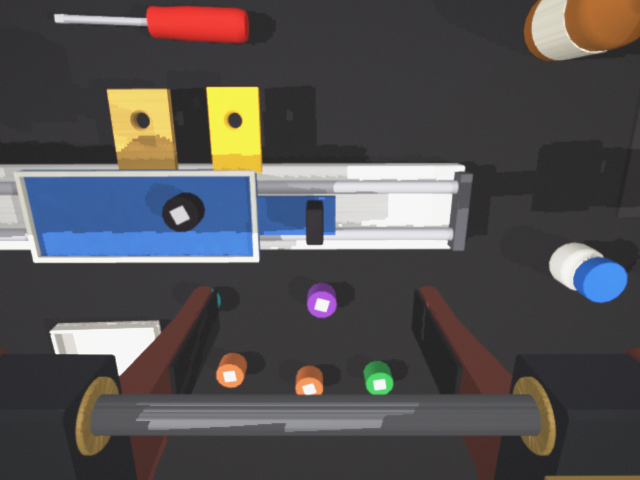

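The wrist view shows the handle at about (315,222), near the predicted (318,228). The lug hole is at (235,121), the bracket hole at (143,120) and the black mount at (180,213). Refining the numbers.

```bash
python3 -c '
from h import *
im,c=grab("wrist")
g=im.max(2)
for v in range(194,252,4): print(v, "".join("#" if q<35 else ("+" if q<70 else ".") for q in g[v,296:336]))
for n,uv,z in(("hL",(306.5,245),85),("hR",(324,245),85),("lug",(235,121),48),("brk",(143,120.5),30),("blk",(180,215),70),("trayA",(22,172),53),("trayB",(256,171),53),("trayC",(259,261),53),("trayD",(35,261),53)): print(n,onz(c,uv,z).round(1))
'
```

```text
194 ........................................
198 ........................................
202 ..........+++++++++++++++...............
206 .........++++++++++++++++...............
210 .........++++++++++++++++...............
214 .........++++++++++++++++...............
218 .........++++++++++++++++...............
222 .........++++++++++++++++...............
226 .........++++++++++++++++...............
230 ..........+++++++++++++++...............
234 ..........+++++++++++++++...............
238 ..........+++++++++++++++...............
242 ..........++++++++++++++................
246 ........................................
250 ++++++++++++++++++++++++++++++++++++++++
hL [ 598.  -145.6   85. ]
hR [ 597.5 -159.4   85. ]
lug [693.3 -90.8  48. ]
brk [696.2  -9.   30. ]
blk [622.2 -43.5  70. ]
trayA [659.2  88.8  53. ]
trayB [ 653.2 -105.4   53. ]
trayC [ 573.9 -101.8   53. ]
trayD [580.6  97.6  53. ]
```

```bash
python3 -m pendant '{"grip":[-0.2,-0.2,-0.2,-0.2,-0.2,-0.2,-0.2,-1,-1,-1,-1,-1],"linear":[[-0.7,0.5,20],[0,0,28],[0,0,28],[0,0,28],[0,0,28],[0,0,20],[0,0,14],[0,0,0],[0,0,0],[0,0,0],[0,0,0],[0,0,0]],"angular":[[0,0,0],[0,0,0],[0,0,0],[0,0,0],[0,0,0],[0,0,0],[0,0,0],[0,0,0],[0,0,0],[0,0,0],[0,0,0],[0,0,0]]}'
```

```text
t: 3.05
ee_pos: [613.1, -154.4, 58.3]
orientation: [3.141, -0.055, 0.004]
ft_force: [0.3, 1.3, 3.0]
width: 13.7
grasp_force: 30.0
```

```bash
python3 -m pendant '{"grip":[-1,-1,-1,-1,-1,-1,-1,-1,-1,-1,-1,-1],"linear":[[0,5,0],[0,10,0],[0,10,0],[0,10,0],[0,10,0],[0,10,0],[0,10,0],[0,10,0],[0,10,0],[0,10,0],[0,10,0],[0,8,0]],"angular":[[0,0,0],[0,0,0],[0,0,0],[0,0,0],[0,0,0],[0,0,0],[0,0,0],[0,0,0],[0,0,0],[0,0,0],[0,0,0],[0,0,0]]}'
python3 -m pendant '{"grip":[-1,-1,-1,-1,-1],"linear":[[0,3,0],[0,3,0],[0,1,0],[0,0,0],[0,0,0]],"angular":[[0,0,0],[0,0,0],[0,0,0],[0,0,0],[0,0,0]]}'
```

```text
t: 4.05
ee_pos: [609.8, -268.3, 58.3]
orientation: [3.14, -0.055, 0.006]
ft_force: [3.9, 5.0, 1.7]
width: 13.6
grasp_force: 30.2
t: 4.47
ee_pos: [609.6, -268.3, 58.2]
orientation: [-3.134, 0.056, -0.002]
ft_force: [6.3, 30.4, 12.9]
width: 14.0
grasp_force: 30.0
```

At the end stop (30 N reaction, no further motion). Release and rise over the tray.

```bash
python3 -m pendant '{"grip":[-0.2,-0.2,-0.2,-0.2,-0.2,-0.2,-0.2,-0.2,-0.2,-0.2,1,1],"linear":[[0,-4,0],[0,0,0],[0,0,0],[0,0,0],[0,0,-20],[0,-10,-28],[0,-25,-28],[0,-25,-28],[0,-25,-28],[0,-25,-28],[0,0,0],[0,0,0]],"angular":[[0,0,0],[0,0,0],[0,0,0],[0,0,0],[0,0,0],[0,0,0],[0,0,0],[0,0,0],[0,0,0],[0,0,0],[0,0,0],[0,0,0]]}'
python3 -c '
from h import *
im,c=grab("wrist","pics/w2.png"); print(ctrl.get_obs()["ee_pos"]); print(proj(c,(618,-159,70)))'
```

```text
t: 5.47
ee_pos: [612.9, -160.2, 218.5]
orientation: [3.14, -0.054, 0.006]
ft_force: [-0.3, 0.3, -0.5]
width: 45.0
grasp_force: 0.0
[ 611.82844664 -160.70798999  216.84069281]
[313.43193512 217.72838152]
```

View pics/w2.png

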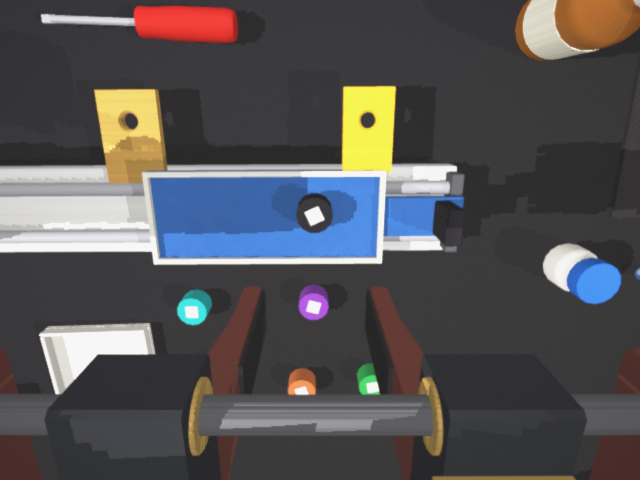

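Carriage is out: the handle is against the end cap. Black mount at (315,215), lug hole (368,120), bracket hole (131,121), purple (313,303). Next, position over the black mount.

```bash
python3 -c '
from h import *
im,c=grab("wrist")
for n,uv,z in(("blkTop",(315,216),70),("lug",(368,120),48),("brk",(131,121),30),("A",(147,173),53),("B",(384,172.5),53),("C",(382,262),53),("D",(154,263),53)): print(n,onz(c,uv,z).round(1))
g=im.max(2)
m=((g<60)*255).astype(np.uint8); m[:185]=0;m[245:]=0;m[:,:280]=0;m[:,360:]=0
n,l,s,ce=cv2.connectedComponentsWithStats(m);print(s[1:],ce[1:])
b=[x for x in blobs(im,(0,0,160),(180,60,255),60) if abs(x[0][0]-315)<30 and abs(x[0][1]-215)<30];print(b)
p=onz(c,b[0][0],70);print(p); to(p[0],p[1],52)
im,c=grab("top");
for x in blobs(im,(4,120,60),(14,255,255),100):print("cop",onz(c,x[0],22).round(1))'
```

```text
blkTop [ 618.3 -160.7   70. ]
lug [ 689.8 -205.4   48. ]
brk [695.9  -8.8  30. ]
A [655. -25.  53.]
B [ 648.5 -218.    53. ]
C [ 570.6 -217.6   53. ]
D [576.8 -18.3  53. ]
[[298 193  32  16 166]
 [304 201   1   1   1]
 [309 201   6   4   9]
 [316 200   2   2   2]
 [303 204   1   1   1]
 [304 207   1   1   1]
 [321 206   3   5   7]
 [299 209  32  21 169]
 [298 218   3   3   3]] [[315.42168675 197.89759036]
 [304.         201.        ]
 [311.77777778 202.55555556]
 [316.5        200.5       ]
 [303.         204.        ]
 [304.         207.        ]
 [322.         207.85714286]
 [316.43195266 221.9408284 ]
 [299.         219.        ]]
[(array([313.5, 214.3]), array([304, 205,  20,  19, 249], dtype=int32))]
[ 619.76262777 -159.55762028   70.        ]
pos [ 611.2 -161.   215.8] q [-0.28  0.44  1.62 -0.    1.08  1.33] w 52.6 | turn [ 0.0001  0.0012 -0.0009] then lin [  8.5  -1.7 163.8]
cop [1149.6 -758.2   22. ]
```

```bash
python3 -m pendant '{"grip":[0.1,0.1,0.1,0.1,0.1,0.1,0.1,0.1,-1,-1,-1,-1],"linear":[[8,-1,4],[0,0,28],[0,0,28],[0,0,28],[0,0,28],[0,0,24],[0,0,20],[0,0,4],[0,0,0],[0,0,0],[0,0,0],[0,0,0]],"angular":[[0,0,0],[0,0,0],[0,0,0],[0,0,0],[0,0,0],[0,0,0],[0,0,0],[0,0,0],[0,0,0],[0,0,0],[0,0,0],[0,0,0]]}'
python3 -m pendant '{"grip":[-1,-1,-1,-1],"linear":[[0,0,0],[0,0,0],[0,0,0],[0,0,0]],"angular":[[0,0,0],[0,0,0],[0,0,0],[0,0,0]]}'; python3 -c '
from h import *
to(434,75,62)'
```

```text
t: 6.62
ee_pos: [620.1, -159.8, 52.6]
orientation: [3.141, -0.056, 0.0]
ft_force: [-0.0, -0.6, -0.4]
width: 29.3
grasp_force: 30.0
t: 6.95
ee_pos: [620.0, -159.5, 52.9]
orientation: [3.141, -0.055, 0.0]
ft_force: [0.1, 0.6, -1.2]
width: 29.7
grasp_force: 30.0
pos [ 620.  -159.5   52.9] q [-0.27  0.66  1.68 -0.    0.8   1.34] w 29.7 | turn [ 0.0001 -0.0003 -0.0003] then lin [-194.1 -227.9   -9.1]
```

```bash
python3 -m pendant '{"grip":[-1,-1,-1,-1,-1,-1,-1,-1,-1,-1,-1,-1],"linear":[[0,0,-20],[0,0,-30],[-10,-10,-20],[-23,-27,0],[-23,-27,0],[-23,-27,0],[-23,-27,0],[-23,-27,0],[-23,-27,0],[-23,-27,0],[-23,-29,0],[0,0,0]],"angular":[[0,0,0],[0,0,0],[0,0,0],[0,0,0],[0,0,0],[0,0,0],[0,0,0],[0,0,0],[0,0,0],[0,0,0],[0,0,0],[0,0,0]]}'
python3 -m pendant '{"grip":[-1,-1,-1,-1,-1,-1,0,0,0,0],"linear":[[0,0,20],[0,0,28],[0,0,28],[0,0,20],[0,0,12],[0,0,3],[0,0,0],[0,0,0],[0,0,0],[0,0,0]],"angular":[[0,0,0],[0,0,0],[0,0,0],[0,0,0],[0,0,0],[0,0,0],[0,0,0],[0,0,0],[0,0,0],[0,0,0]]}'; python3 -c '
from h import *
to(433,-57,150)'
```

```text
t: 7.95
ee_pos: [429.5, 78.2, 122.5]
orientation: [-3.141, 0.05, 0.006]
ft_force: [-0.5, -0.1, -0.8]
width: 29.2
grasp_force: 30.0
t: 8.78
ee_pos: [435.0, 75.3, 12.7]
orientation: [-3.141, 0.056, -0.003]
ft_force: [-0.1, -0.3, -0.3]
width: 43.9
grasp_force: 0.0
pos [435.   75.3  12.7] q [0.14 0.55 2.13 0.   0.46 1.75] w 43.9 | turn [-0.0004 -0.002  -0.0005] then lin [   2.7  132.3 -137.3]
```

```bash
python3 -m pendant '{"grip":[0,0,0,0,0,0,0.2,0.2,0.2,0.2,0.2,0.2],"linear":[[0,0,-15],[0,0,-30],[0,0,-30],[0,0,-30],[0,0,-30],[0,12,-30],[0,30,-30],[0,30,-15],[0,30,0],[0,30,0],[0,20,0],[0,0,0]],"angular":[[0,0,0],[0,0,0],[0,0,0],[0,0,0],[0,0,0],[0,0,0],[0,0,0],[0,0,0],[0,0,0],[0,0,0],[0,0,0],[0,0,0]]}'
python3 -c '
from h import *
im,c=grab("wrist","pics/w3.png")
for x in blobs(im,(3,120,60),(16,255,255),100):print("cop",x[0],x[1],onz(c,x[0],22).round(1))
for x in blobs(im,(0,0,150),(180,70,255),60):print("wh",x[0],x[1],onz(c,x[0],22).round(1))
to(433,-57,4)'
```

```text
t: 9.78
ee_pos: [428.8, -78.8, 222.2]
orientation: [3.14, -0.06, 0.004]
ft_force: [-0.3, 0.7, 0.6]
width: 52.7
grasp_force: 0.0
cop [289.  202.8] [272 186  34  36 737] [435.7 -54.8  22. ]
cop [377.5 218.9] [361 202  35  36 772] [ 417.1 -136.8   22. ]
cop [219.  344.1] [ 194  287   57  107 1119] [289.2  26.8  22. ]
cop [389.7 296.2] [380 288  21  18 131] [ 337.  -149.7   22. ]
cop [414.5 352.1] [ 388  306   49   87 1010] [ 271.5 -176.8   22. ]
wh [231.4  22.6] [    0     0   560    40 11127] [586.9 -16.7  22. ]
wh [534.1   5.3] [509   0  53  12 588] [ 590.1 -261.8   22. ]
wh [399.5 108.6] [391 100  18  18 225] [ 514.8 -155.1   22. ]
wh [258.5 116. ] [252 109  14  15 209] [513.5 -32.8  22. ]
wh [152.4 201.9] [   82   145   134   119 11612] [441.6  71.6  22. ]
wh [288.3 205.4] [281 199  15  14 172] [433.3 -54.   22. ]
wh [148.2 211.9] [140 204  17  17 174] [432.3  77.1  22. ]
wh [460.7 215.1] [454 208  14  15 179] [ 417.8 -214.7   22. ]
wh [379.3 222. ] [372 215  16  15 167] [ 414.1 -138.6   22. ]
wh [  7.7 291.5] [  0 283  19  17 265] [356.9 231.   22. ]
wh [285.  473.5] [ 216  466  134   14 1537] [112.9 -31.   22. ]
pos [428.7 -77.3 221.9] q [-0.21  0.14  2.03  0.    0.97  1.4 ] w 52.2 | turn [ 0.0002 -0.0015 -0.0037] then lin [  3.6 -20.5 217.9]
```

View pics/w3.png

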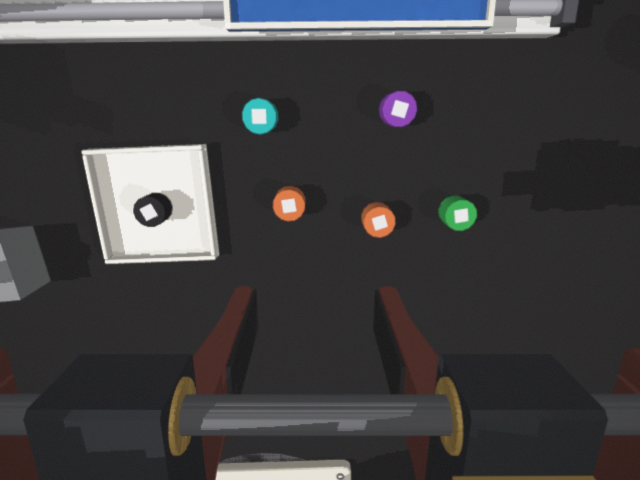

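The black mount is in the dish (152,210); the coppers stand at (288,205) and (379,221). Take copper A.

```bash
python3 -m pendant '{"grip":[0.2,0.2,0.2,0.2,0.2,0.2,0.2,0.2,0.2,-1,-1,-1],"linear":[[4,-21,10],[0,0,30],[0,0,30],[0,0,30],[0,0,30],[0,0,30],[0,0,30],[0,0,20],[0,0,6],[0,0,0],[0,0,0],[0,0,0]],"angular":[[0,0,0],[0,0,0],[0,0,0],[0,0,0],[0,0,0],[0,0,0],[0,0,0],[0,0,0],[0,0,0],[0,0,0],[0,0,0],[0,0,0]]}'
python3 -m pendant '{"grip":[-1,-1,-1,-1],"linear":[[0,0,0],[0,0,0],[0,0,0],[0,0,0]],"angular":[[0,0,0],[0,0,0],[0,0,0],[0,0,0]]}'; python3 -c '
from h import *
to(613,-78,54)'
```

```text
t: 10.83
ee_pos: [434.5, -55.1, 6.4]
orientation: [3.141, -0.055, 0.003]
ft_force: [0.0, 1.2, -0.0]
width: 36.1
grasp_force: 0.0
t: 11.17
ee_pos: [434.6, -55.3, 6.5]
orientation: [3.141, -0.056, 0.004]
ft_force: [-0.8, 2.4, 8.7]
width: 29.4
grasp_force: 30.0
pos [434.6 -55.3   6.5] q [-0.15  0.56  2.14  0.    0.44  1.45] w 29.4 | turn [ 0.0001 -0.0027 -0.0007] then lin [179.1  16.4 -47.5]
```

```bash
python3 -m pendant '{"grip":[-1,-1,-1,-1,-1,-1,-1,-1,-1,-1,-1,-1],"linear":[[0,0,-15],[0,0,-25],[0,0,-30],[5,0,-30],[28,2,-20],[28,2,0],[28,2,0],[28,3,0],[28,3,0],[28,3,0],[6,1.4,0],[0,0,0]],"angular":[[0,0,0],[0,0,0],[0,0,0],[0,0,0],[0,0,0],[0,0,0],[0,0,0],[0,0,0],[0,0,0],[0,0,0],[0,0,0],[0,0,0]]}'
python3 -m pendant '{"grip":[-1,-1,-1,-1,-1,-1,0,0,0,0],"linear":[[0,0,20],[0,0,20],[0,0,15],[0,0,10],[0,0,5],[0,0,1],[0,0,0],[0,0,0],[0,0,0],[0,0,0]],"angular":[[0,0,0],[0,0,0],[0,0,0],[0,0,0],[0,0,0],[0,0,0],[0,0,0],[0,0,0],[0,0,0],[0,0,0]]}'; python3 -c '
from h import *
to(414,-140,220)'
```

```text
t: 12.17
ee_pos: [613.4, -78.5, 125.6]
orientation: [3.141, -0.056, 0.003]
ft_force: [0.1, 0.5, -1.8]
width: 29.5
grasp_force: 30.0
t: 13.0
ee_pos: [612.1, -78.1, 54.7]
orientation: [3.141, -0.056, 0.002]
ft_force: [-0.5, 0.3, -0.7]
width: 43.2
grasp_force: 0.0
pos [612.1 -78.1  54.7] q [-0.15  0.63  1.73 -0.    0.77  1.46] w 43.2 | turn [ 0.0001 -0.001  -0.0004] then lin [-195.8   68.8 -165.3]
```

```bash
python3 -m pendant '{"grip":[0,0,0,0,0,0.2,0.2,0.2,0.2,0.2,0.2,0.2],"linear":[[0,0,-20],[0,0,-30],[0,0,-30],[-10,0,-30],[-27,6,-30],[-27,10,-25],[-27,10,0],[-27,10,0],[-27,11,0],[-27,11,0],[-24,11,0],[0,0,0]],"angular":[[0,0,0],[0,0,0],[0,0,0],[0,0,0],[0,0,0],[0,0,0],[0,0,0],[0,0,0],[0,0,0],[0,0,0],[0,0,0],[0,0,0]]}'
python3 -m pendant '{"grip":[0.2],"linear":[[0,0,0]],"angular":[[0,0,0]]}'
python3 -c '
from h import *
im,c=grab("wrist","pics/w4.png")
for x in blobs(im,(3,120,60),(16,255,255),200):print("cop",x[0],x[1],onz(c,x[0],22).round(1))
for x in blobs(im,(0,0,150),(180,70,255),60):print("wh",x[0],x[1],onz(c,x[0],22).round(1))
to(414,-140,4.5)'
```

```text
t: 14.0
ee_pos: [409.3, -140.4, 219.0]
orientation: [-3.141, 0.058, 0.004]
ft_force: [-0.3, 0.2, 0.2]
width: 53.1
grasp_force: 0.0
t: 14.08
ee_pos: [412.9, -140.4, 219.6]
orientation: [3.141, -0.058, 0.002]
ft_force: [-0.1, 0.3, 0.4]
width: 52.4
grasp_force: 0.0
cop [313.2 205.8] [297 189  33  36 738] [ 416.5 -138.6   22. ]
cop [412.9 348.1] [ 389  293   48  100 1000] [ 262. -236.   22.]
cop [216.1 349.5] [194 306  50  87 905] [268.  -31.8  22. ]
wh [221.5   7.9] [   0    0  489   19 6832] [580.9 -71.6  22. ]
wh [618.5  43.2] [ 598   13   42   56 1576] [ 543.5 -394.7   22. ]
wh [328.   91.5] [320  83  17  18 236] [ 514.8 -155.    22. ]
wh [184.8  99. ] [178  92  15  15 213] [513.5 -32.9  22. ]
wh [ 83.9 187.8] [    8   129   142   122 11760] [441.1  69.5  22. ]
wh [144. 185.] [134 130  21 113 139] [441.6  14.2  22. ]
wh [ 76.7 197.4] [ 68 189  18  18 183] [432.6  78.   22. ]
wh [396.  201.5] [389 194  15  16 187] [ 417.6 -214.8   22. ]
wh [313.2 208.4] [306 201  16  16 177] [ 414.  -138.5   22. ]
wh [257.1 469.6] [ 215  459   84   21 1591] [106.1 -61.1  22. ]
pos [ 414.  -140.3  219.7] q [-0.35  0.15  2.03  0.    0.96  1.25] w 52.9 | turn [ 0.0004 -0.0017 -0.0014] then lin [ -0.   -0.3 215.2]
```

Copper B is unchanged at (414,-139). Grasp it.

```bash
python3 -m pendant '{"grip":[0.2,0.2,0.2,0.2,0.2,0.2,0.2,0.2,0.2,-1,-1,-1],"linear":[[0,-1,10],[0,0,30],[0,0,30],[0,0,30],[0,0,30],[0,0,30],[0,0,30],[0,0,18],[0,0,6],[0,0,0],[0,0,0],[0,0,0]],"angular":[[0,0,0],[0,0,0],[0,0,0],[0,0,0],[0,0,0],[0,0,0],[0,0,0],[0,0,0],[0,0,0],[0,0,0],[0,0,0],[0,0,0]]}'
python3 -m pendant '{"grip":[-1,-1,-1,-1],"linear":[[0,0,0],[0,0,0],[0,0,0],[0,0,0]],"angular":[[0,0,0],[0,0,0],[0,0,0],[0,0,0]]}'; python3 -c '
from h import *
to(611,-164,54.5)'
```

```text
t: 15.13
ee_pos: [414.6, -139.2, 5.9]
orientation: [3.141, -0.055, 0.003]
ft_force: [-0.1, -0.5, -0.1]
width: 35.9
grasp_force: 0.0
t: 15.47
ee_pos: [414.5, -139.3, 6.2]
orientation: [3.14, -0.056, 0.004]
ft_force: [-0.4, 1.1, 8.4]
width: 29.3
grasp_force: 30.0
pos [ 414.5 -139.3    6.2] q [-0.35  0.57  2.14  0.    0.43  1.25] w 29.3 | turn [ 0.0007 -0.0023 -0.0005] then lin [197.3  17.8 -48.3]
```

```bash
python3 -m pendant '{"grip":[-1,-1,-1,-1,-1,-1,-1,-1,-1,-1,-1,-1],"linear":[[0,0,-15],[0,0,-25],[0,0,-30],[5,0,-30],[29,2,-20],[29,3,0],[29,3,0],[29,3,0],[29,3,0],[29,3,0],[18,1,0],[0,0,0]],"angular":[[0,0,0],[0,0,0],[0,0,0],[0,0,0],[0,0,0],[0,0,0],[0,0,0],[0,0,0],[0,0,0],[0,0,0],[0,0,0],[0,0,0]]}'
python3 -m pendant '{"grip":[-1,-1,-1,-1,-1,-1,0,0,0,0],"linear":[[0,0,20],[0,0,20],[0,0,15],[0,0,10],[0,0,5],[0,0,1],[0,0,0],[0,0,0],[0,0,0],[0,0,0]],"angular":[[0,0,0],[0,0,0],[0,0,0],[0,0,0],[0,0,0],[0,0,0],[0,0,0],[0,0,0],[0,0,0],[0,0,0]]}'
python3 -m pendant '{"grip":[0,0,0,0,0,0,0,0,0,0],"linear":[[0,0,-20],[0,0,-28],[0,0,-28],[0,0,-28],[0,10,-28],[0,25,-28],[0,25,0],[0,25,0],[0,18,0],[0,0,0]],"angular":[[0,0,0],[0,0,0],[0,0,0],[0,0,0],[0,0,0],[0,0,0],[0,0,0],[0,0,0],[0,0,0],[0,0,0]]}'
python3 -c '
from h import *
im,c=grab("wrist","pics/w5.png");to(609.6,-268,57)
im,c=grab("top")
for x in blobs(im,(3,120,60),(16,255,255),40):print("cop",x[0],x[1][2:],onz(c,x[0],70).round(1))'
```

```text
t: 16.47
ee_pos: [613.4, -164.5, 125.8]
orientation: [3.14, -0.055, 0.006]
ft_force: [0.2, 0.1, -0.7]
width: 29.1
grasp_force: 30.0
t: 17.3
ee_pos: [610.1, -164.2, 54.8]
orientation: [3.141, -0.056, 0.002]
ft_force: [-0.3, -0.6, 0.4]
width: 43.6
grasp_force: 0.6
t: 18.13
ee_pos: [606.0, -270.1, 214.8]
orientation: [3.14, -0.06, 0.002]
ft_force: [0.1, 0.1, 0.4]
width: 44.2
grasp_force: 0.0
pos [ 605.9 -268.3  214.4] q [-0.43  0.49  1.55  0.    1.11  1.17] w 43.9 | turn [ 0.0002 -0.0006 -0.0028] then lin [  3.7  -0.4 157.4]
cop [606.1   1.4] [ 94   6 287] [1122.1 -733.9   70. ]
cop [410.9 199.9] [14 16 83] [ 648.7 -282.7   70. ]
cop [332.9 220. ] [ 15  14 107] [ 602.2 -119.4   70. ]
cop [354.4 218.5] [ 14  14 108] [ 606.4 -164.3   70. ]
```

View pics/w5.png

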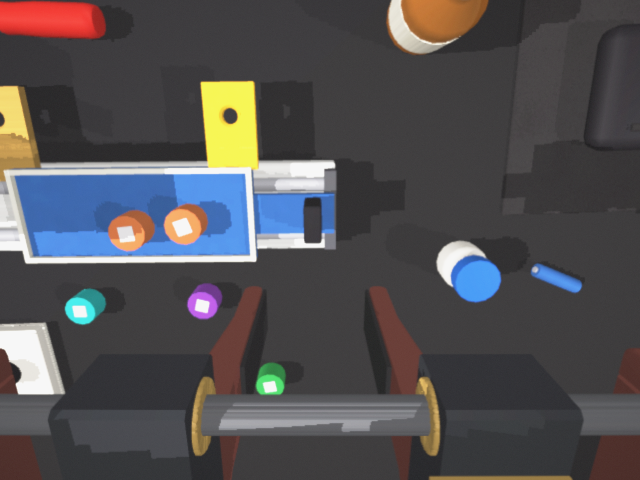

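Both coppers stand on the tray, at (127,232) and (185,226). The first was knocked about 40 mm along y, but stays inside the tray limits (602,-119). Handle at (313,221). Grip it.

```bash
python3 -m pendant '{"grip":[-0.2,-0.2,-0.2,-0.2,-0.2,-0.2,-0.2,-1,-1,-1,-1,-1],"linear":[[3,-0.5,15],[0,0,28],[0,0,28],[0,0,28],[0,0,28],[0,0,20],[0,0,9],[0,0,0],[0,0,0],[0,0,0],[0,0,0],[0,0,0]],"angular":[[0,0,0],[0,0,0],[0,0,0],[0,0,0],[0,0,0],[0,0,0],[0,0,0],[0,0,0],[0,0,0],[0,0,0],[0,0,0],[0,0,0]]}'
python3 -m pendant '{"grip":[-1,-1],"linear":[[0,0,0],[0,0,0]],"angular":[[0,0,0],[0,0,0]]}'
python3 -c '
from h import *
to(616,-68,57,-0.033)'
```

```text
t: 19.23
ee_pos: [610.3, -266.9, 59.7]
orientation: [3.14, -0.055, 0.004]
ft_force: [0.9, -0.2, 1.2]
width: 13.7
grasp_force: 30.0
t: 19.4
ee_pos: [610.2, -266.9, 59.6]
orientation: [3.14, -0.055, 0.004]
ft_force: [0.5, 0.2, 6.9]
width: 13.8
grasp_force: 30.0
pos [ 610.2 -266.9   59.6] q [-0.43  0.68  1.62  0.    0.84  1.18] w 13.8 | turn [ 0.0009 -0.0026 -0.0023] then lin [  -0.8 -199.     2.6]
```

```bash
python3 -m pendant '{"grip":[-1,-1,-1,-1,-1,-1,-1,-1,-1,-1,-1,-1],"linear":[[0,-3,0],[0,-6,0],[0,-9,0],[0,-9,0],[0,-9,0],[0,-9,0],[0,-9,0],[0,-9,0],[0,-9,0],[0,-9,0],[0,-9,0],[0,-9,0]],"angular":[[0,0,0],[0,0,0],[0,0,0],[0,0,0],[0,0,0],[0,0,0],[0,0,0],[0,0,0],[0,0,0],[0,0,0],[0,0,0],[0,0,0]]}'
python3 -m pendant '{"grip":[-1,-1,-1,-1,-1,-1,-1,-1,-1,-1,-1,-1],"linear":[[0,-9,0],[0,-9,0],[0,-9,0],[0,-9,0],[0,-9,0],[0,-9,0],[0,-9,0],[0,-8,0],[0,-7,0],[0,-5,0],[0,-3,0],[0,-1,0]],"angular":[[0,0,0],[0,0,0],[0,0,0],[0,0,0],[0,0,0],[0,0,0],[0,0,0],[0,0,0],[0,0,0],[0,0,0],[0,0,0],[0,0,0]]}'
```

```text
t: 20.4
ee_pos: [613.2, -168.1, 59.6]
orientation: [3.14, -0.055, 0.002]
ft_force: [-1.9, -2.2, 9.7]
width: 14.0
grasp_force: 30.0
t: 21.4
ee_pos: [615.8, -80.7, 59.6]
orientation: [3.14, -0.054, 0.001]
ft_force: [-4.2, -1.9, 11.0]
width: 14.1
grasp_force: 30.0
```

```bash
python3 -m pendant '{"grip":[-1,-1,-1,-1,-1,-1,-1,-1,-1,-1],"linear":[[0,-1.5,0],[0,-1.5,0],[0,-1.5,0],[0,-1.5,0],[0,-1,0],[0,-1,0],[0,-1,0],[0,-1,0],[0,0,0],[0,0,0]],"angular":[[0,0,0],[0,0,0],[0,0,0],[0,0,0],[0,0,0],[0,0,0],[0,0,0],[0,0,0],[0,0,0],[0,0,0]]}'
```

```text
t: 22.23
ee_pos: [616.1, -71.0, 59.6]
orientation: [3.141, -0.055, 0.001]
ft_force: [-3.5, -1.4, 12.3]
width: 13.8
grasp_force: 30.0
```

```bash
python3 -m pendant '{"grip":[-1,-1,-1,-1,-1,-1,-1,-1,-1],"linear":[[0,-1,0],[0,-1,0],[0,-1,0],[0,-1,0],[0,-1,0],[0,-1,0],[0,-0.5,0],[0,0,0],[0,0,0]],"angular":[[0,0,0],[0,0,0],[0,0,0],[0,0,0],[0,0,0],[0,0,0],[0,0,0],[0,0,0],[0,0,0]]}'
```

```text
t: 22.98
ee_pos: [616.2, -68.2, 59.6]
orientation: [3.136, -0.055, 0.001]
ft_force: [-4.2, -20.2, 9.3]
width: 13.6
grasp_force: 30.0
```

At the inner stop (20 N). Release and look.

```bash
python3 -m pendant '{"grip":[-1,-0.2,-0.2,-0.2,-0.2,-0.2,-0.2,-0.2,-0.2,-0.2,0,0],"linear":[[0,2.5,0],[0,0,0],[0,0,0],[0,0,0],[0,0,-15],[0,5,-25],[0,10,-28],[0,10,-28],[0,10,-25],[0,0,-15],[0,0,0],[0,0,0]],"angular":[[0,0,0],[0,0,0],[0,0,0],[0,0,0],[0,0,0],[0,0,0],[0,0,0],[0,0,0],[0,0,0],[0,0,0],[0,0,0],[0,0,0]]}'
python3 -c '
from h import *
im,c=grab("wrist","pics/w6.png");to(385,229,220,0)
im,c=grab("top","pics/t6.png")
print("pin",[(x[0],onz(c,x[0],73).round(1)) for x in blobs(im,(0,200,90),(3,255,255),30)])'
```

```text
t: 23.98
ee_pos: [615.1, -101.4, 194.4]
orientation: [3.141, -0.056, 0.002]
ft_force: [0.0, 0.6, 0.5]
width: 43.0
grasp_force: 0.0
pos [ 614.4 -101.2  193.2] q [-0.18  0.45  1.66  0.    1.03  1.42] w 43.7 | turn [-0.0003  0.0012 -0.0351] then lin [-229.4 -330.2  -26.8]
pin [(array([161.7, 320.1]), array([386.1, 228.5,  73. ]))]
```

View pics/w6.png

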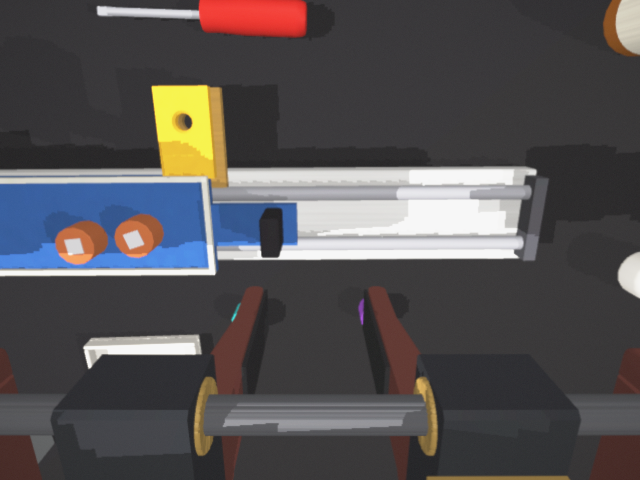

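Carriage fully in: the lug covers the bracket, hole at (183,122), and both coppers are upright on the tray. Look at the lug hole from above before fetching the pin.

```bash
python3 -m pendant '{"grip":[0,0,0,0,0,0,0,0],"linear":[[14,-19,0],[15,-19,0],[15,-19,0],[14,-19,0],[14,-19,0],[0,0,0],[0,0,0],[0,0,0]],"angular":[[0,0,0],[0,0,0],[0,0,0],[0,0,0],[0,0,0],[0,0,0],[0,0,0],[0,0,0]]}'
python3 - <<'E'
from h import *
im,c=grab("wrist");to(695,-8,190)
p=proj(c,(695,-8,48));print(p)
u,v=p.astype(int); a=im[v-40:v+40,u-50:u+50]; cv2.imwrite("pics/lug.png",cv2.resize(a,None,fx=7,fy=7,interpolation=cv2.INTER_NEAREST)[:,:,::-1]); print(u-50,v-40)
h=cv2.cvtColor(im,cv2.COLOR_RGB2HSV); m=cv2.inRange(h,np.array((18,150,120)),np.array((30,255,255)))
cn,hi=cv2.findContours(m,cv2.RETR_CCOMP,cv2.CHAIN_APPROX_NONE)
for i,q in enumerate(cn):
    if cv2.contourArea(q)>30: print(hi[0][i][3],cv2.contourArea(q),cv2.boundingRect(q),cv2.minEnclosingCircle(q), onz(c,cv2.minEnclosingCircle(q)[0],48).round(1))
E
```

```text
t: 24.75
ee_pos: [689.1, -9.3, 192.3]
orientation: [3.141, -0.055, -0.005]
ft_force: [-0.9, -0.1, -1.1]
width: 43.7
grasp_force: 0.0
pos [689.1  -9.7 192.8] q [-0.03  0.55  1.5  -0.    1.1   1.58] w 44.2 | turn [ 0.0003  0.0025 -0.0005] then lin [ 5.8 -1.9  2.8]
[313.50801653 216.85306438]
263 176
-1 4395.0 (281, 179, 59, 87) ((309.2580261230469, 221.19126892089844), 49.95243835449219) [691.6  -4.5  48. ]
1 148.5 (303, 205, 16, 15) ((310.3999938964844, 212.0), 7.6656012535095215) [699.   -5.7  48. ]
```

View pics/lug.png

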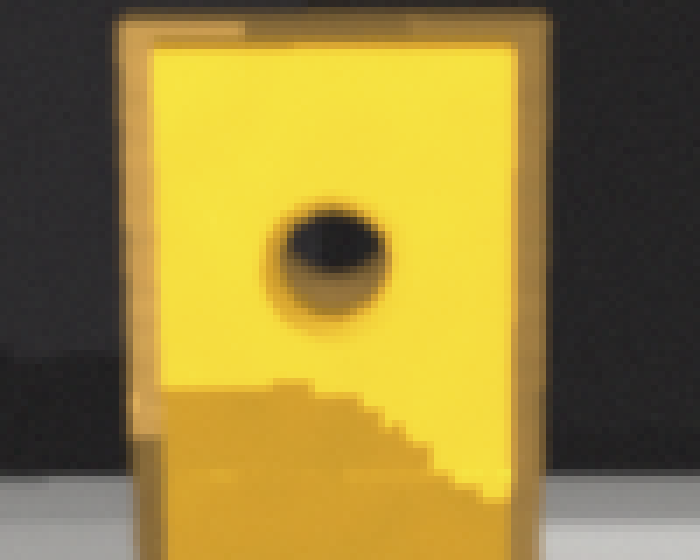

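Lug hole mouth centred near crop (327,263), i.e. pixel (309.7,213.6), which is about (697.8,-5.1) at z=48. Fetch the pin, moving out in -x first to avoid the objective.

```bash
python3 -m pendant '{"grip":[0,0,0,0,0,0,0,0,0,0,0,0],"linear":[[-25,0,-5],[-30,0,-10],[-30,0,-10],[-35,0,0],[-35,0,0],[-35,0,0],[-35,-5,0],[-30,-25,0],[-20,-30,0],[0,-30,0],[0,-30,0],[0,0,0]],"angular":[[0,0,0],[0,0,0],[0,0,0],[0,0,0],[0,0,0],[0,0,0],[0,0,0],[0,0,0],[0,0,0],[0,0,0],[0,0,0],[0,0,0]]}'
python3 -m pendant '{"grip":[0,0,0,0,0,0,0,0],"linear":[[-5,-28,0],[-5,-28,0],[-5,-28,0],[-5,-20,0],[0,-2,0],[0,0,0],[0,0,0],[0,0,0]],"angular":[[0,0,0],[0,0,0],[0,0,0],[0,0,0],[0,0,0],[0,0,0],[0,0,0],[0,0,0]]}'
python3 -c '
from h import *
im,c=grab("wrist","pics/w7.png");to(386,228.5,50)
for b in (blobs(im,(0,170,60),(4,255,255),100)+blobs(im,(174,170,60),(180,255,255),100)): print(b[0],b[1],onz(c,b[0],73).round(1))
p=proj(c,(386,228.5,73)).astype(int);print(p);a=im[max(p[1]-60,0):p[1]+60,max(p[0]-60,0):p[0]+60];cv2.imwrite("pics/pin.png",cv2.resize(a,None,fx=4,fy=4)[:,:,::-1])'
```

```text
t: 25.8
ee_pos: [419.4, 123.0, 219.6]
orientation: [-3.14, 0.053, -0.002]
ft_force: [0.3, -0.2, 0.1]
width: 43.6
grasp_force: 0.0
t: 26.47
ee_pos: [403.5, 225.6, 219.0]
orientation: [3.141, -0.058, -0.001]
ft_force: [0.3, -1.0, -0.5]
width: 44.2
grasp_force: 0.0
pos [403.6 225.7 219.1] q [ 0.48  0.19  1.98 -0.    0.97  2.09] w 43.6 | turn [ 0.0004  0.0002 -0.002 ] then lin [-17.7  -2.2 169.1]
[306.9 240.4] [294 225  26  32 644] [390. 233.  73.]
[312 244]
```

View pics/pin.png

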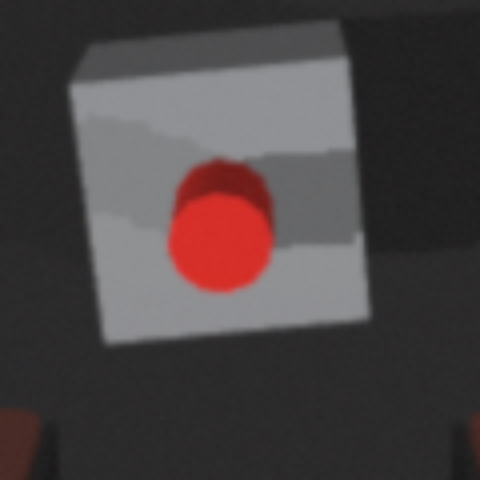

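The pin head's top is centred at about (307,244). Wrist reads y≈232, top camera 228.5. I'll descend to just above the head and compare it directly with the fingertips.

```bash
python3 -m pendant '{"grip":[0,0,0,0,0,0,0,0],"linear":[[-16.7,-3.7,20],[0,0,30],[0,0,30],[0,0,28],[0,0,20],[0,0,11],[0,0,0],[0,0,0]],"angular":[[0,0,0],[0,0,0],[0,0,0],[0,0,0],[0,0,0],[0,0,0],[0,0,0],[0,0,0]]}'
python3 -c '
from h import *
im,c=grab("wrist","pics/w8.png");to(387,230,50);o=ctrl.get_obs()["ee_pos"];print(proj(c,o))
for b in (blobs(im,(0,170,60),(4,255,255),100)): print(b[0],b[1],onz(c,b[0],73).round(1))
cv2.imwrite("pics/w8c.png",im[180:400,160:480][:,:,::-1])'
```

```text
t: 27.18
ee_pos: [386.9, 230.5, 79.9]
orientation: [3.14, -0.057, -0.002]
ft_force: [-0.2, -0.2, 0.5]
width: 43.9
grasp_force: 0.0
pos [387.4 230.9  80.6] q [ 0.51  0.42  2.1  -0.    0.63  2.12] w 44.0 | turn [-0.0001 -0.0002 -0.0013] then lin [-0.4  0.9 30.6]
[314.46441467 309.14793423]
[309.9 293.3] [ 288  263   44   60 2127] [391.7 232.9  73. ]
```

View pics/w8c.png

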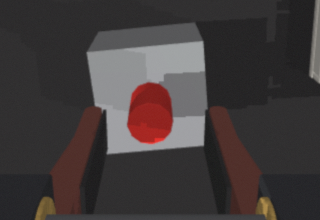

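```bash
python3 -m pendant '{"grip":[0,0,0,0,-1,-1,-1,-1,-1,-1],"linear":[[0,-2,8],[0,0,12],[0,0,10],[0,0,0],[0,0,0],[0,0,0],[0,0,0],[0,0,0],[0,0,0],[0,0,0]],"angular":[[0,0,0],[0,0,0],[0,0,0],[0,0,0],[0,0,0],[0,0,0],[0,0,0],[0,0,0],[0,0,0],[0,0,0]]}'
```

```text
t: 28.07
ee_pos: [387.3, 233.5, 50.6]
orientation: [-3.141, 0.056, -0.001]
ft_force: [-0.7, 0.1, 3.1]
width: 21.1
grasp_force: 30.0
```

```bash
python3 -m pendant '{"grip":[-1,-1,-1,-1,-1,-1,-1,-1,-1,-1,-1,-1],"linear":[[0,0,-15],[0,0,-25],[0,0,-28],[0,0,-28],[0,5,-20],[5,25,0],[5,28,0],[5,28,0],[5,28,0],[5,28,0],[10,28,0],[25,28,0]],"angular":[[0,0,0],[0,0,0],[0,0,0],[0,0,0],[0,0,0],[0,0,0],[0,0,0],[0,0,0],[0,0,0],[0,0,0],[0,0,0],[0,0,0]]}'
python3 -m pendant '{"grip":[-1,-1,-1,-1,-1,-1,-1,-1,-1,-1,-1,-1],"linear":[[28,20,0],[28,8,0],[28,0,0],[28,0,0],[28,0,0],[28,0,0],[28,0,0],[28,0,0],[10,0,0],[0,0,0],[0,0,0],[0,0,0]],"angular":[[0,0,0],[0,0,0],[0,0,0],[0,0,0],[0,0,0],[0,0,0],[0,0,0],[0,0,0],[0,0,0],[0,0,0],[0,0,0],[0,0,0]]}'
python3 -c '
from h import *
to(697,-6,125)'
```

```text
t: 29.07
ee_pos: [437.3, 32.0, 165.9]
orientation: [3.141, -0.055, -0.005]
ft_force: [1.0, 0.8, -1.2]
width: 21.4
grasp_force: 30.0
t: 30.07
ee_pos: [671.0, -2.8, 165.7]
orientation: [-3.141, 0.055, 0.003]
ft_force: [-1.3, 0.3, -1.3]
width: 21.5
grasp_force: 30.0
pos [671.   -2.8 165.7] q [-0.02  0.55  1.56  0.    1.03  1.58] w 21.5 | turn [ 0.      0.0022 -0.0003] then lin [26.1  2.2 40.7]
```

```bash
python3 -m pendant '{"grip":[-1,-1,-1,-1,-1,-1,-1],"linear":[[13,1,0],[13,1,10],[0,0,20],[0,0,15],[0,0,0],[0,0,0],[0,0,0]],"angular":[[0,0,0],[0,0,0],[0,0,0],[0,0,0],[0,0,0],[0,0,0],[0,0,0]]}'
python3 -c '
from h import *
im,c=grab("wrist","pics/w9.png");to(697,-6,100);o=ctrl.get_obs()["ee_pos"];print(proj(c,(o[0],o[1],o[2]-47.6)),proj(c,(697.8,-5.1,48)))
cv2.imwrite("pics/w9c.png",cv2.resize(im[150:350,220:420],None,fx=3,fy=3,interpolation=cv2.INTER_CUBIC)[:,:,::-1])'
```

```text
t: 30.65
ee_pos: [698.4, -5.8, 121.7]
orientation: [-3.141, 0.055, 0.0]
ft_force: [0.1, -0.7, -0.7]
width: 21.5
grasp_force: 30.0
pos [698.8  -5.8 122.2] q [-0.03  0.64  1.51  0.    0.99  1.58] w 21.2 | turn [-0.     -0.001  -0.0003] then lin [-1.8  0.3 22.2]
[315.47133333 269.57122779] [314.42248166 255.33937323]
```

View pics/w9c.png

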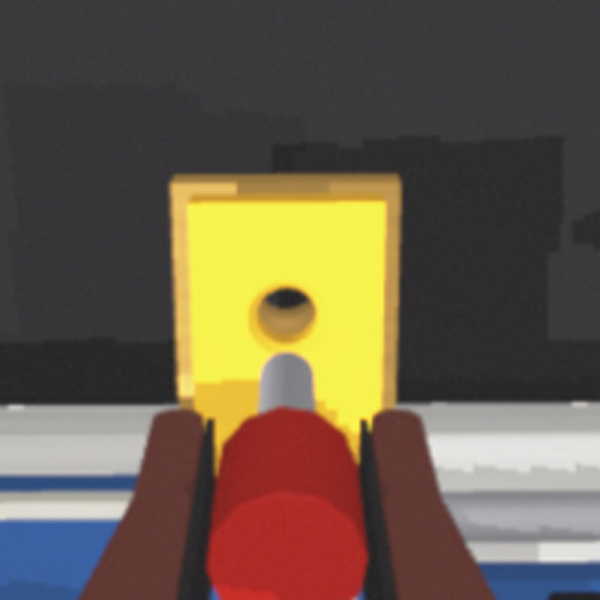

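Hole mouth centre is at crop (283,316), i.e. full (314.3,255.3), matching my estimate. The shank axis is at u≈315.8. Correct +0.8 mm in y and -0.5 mm in x, then lower while watching the force.

```bash
python3 -m pendant '{"grip":[-1,-1,-1,-1,-1,-1,-1,-1],"linear":[[-0.5,-0.8,0],[0,0,8],[0,0,8],[0,0,6],[0,0,4],[0,0,4],[0,0,3],[0,0,0]],"angular":[[0,0,0],[0,0,0],[0,0,0],[0,0,0],[0,0,0],[0,0,0],[0,0,0],[0,0,0]]}'
```

```text
t: 31.37
ee_pos: [697.8, -5.1, 87.1]
orientation: [-3.141, 0.056, 0.002]
ft_force: [0.1, -0.1, 0.3]
width: 21.4
grasp_force: 30.0
```

```bash
python3 -m pendant '{"grip":[-1,-1,-1,-1,-1,-1,-1],"linear":[[0,0,4],[0,0,4],[0,0,4],[0,0,4],[0,0,4],[0,0,3],[0,0,0]],"angular":[[0,0,0],[0,0,0],[0,0,0],[0,0,0],[0,0,0],[0,0,0],[0,0,0]]}'
python3 -m pendant '{"grip":[-1,-1,-1,-1,-1,-1,-1],"linear":[[0,0,3],[0,0,3],[0,0,2],[0,0,2],[0,0,1],[0,0,0],[0,0,0]],"angular":[[0,0,0],[0,0,0],[0,0,0],[0,0,0],[0,0,0],[0,0,0],[0,0,0]]}'
```

```text
t: 31.95
ee_pos: [697.7, -5.0, 64.2]
orientation: [-3.141, 0.056, 0.002]
ft_force: [-0.7, -0.1, -0.0]
width: 21.3
grasp_force: 30.0
t: 32.53
ee_pos: [698.3, -5.1, 54.1]
orientation: [-3.141, 0.056, -0.0]
ft_force: [-0.1, 0.3, -0.0]
width: 21.5
grasp_force: 30.0
```

Nearly seated, no contact force. Release (it drops the last half millimetre), rise and check.

```bash
python3 -m pendant '{"grip":[-0.2,-0.2,-0.2,-0.2,-0.2,-0.2,-0.2,-0.2,-0.2,-0.2,-0.2,-0.2],"linear":[[0,0,0],[0,0,0],[0,0,0],[0,0,0],[0,0,-10],[0,0,-20],[0,0,-28],[0,0,-28],[-10,15,-28],[-10,20,-20],[0,20,0],[0,0,0]],"angular":[[0,0,0],[0,0,0],[0,0,0],[0,0,0],[0,0,0],[0,0,0],[0,0,0],[0,0,0],[0,0,0],[0,0,0],[0,0,0],[0,0,0]]}'
python3 -c '
from h import *
im,c=grab("wrist","pics/w10.png");print(ctrl.get_obs()["ee_pos"])
for b in blobs(im,(0,170,60),(4,255,255),100): print(b[0],b[1],onz(c,b[0],76).round(1))
for b in blobs(im,(0,0,150),(180,70,255),60): 
  if b[1][4]<600: print("wh",b[0],onz(c,b[0],70).round(1))'
```

```text
t: 33.53
ee_pos: [677.0, -62.2, 191.3]
orientation: [3.14, -0.059, 0.007]
ft_force: [-0.0, 0.1, 0.3]
width: 35.0
grasp_force: 0.0
[676.52951341 -60.77050374 189.89783828]
[308.2 100. ] [ 257   83  102   36 3236] [770.4 -61.2  76. ]
[236.6 208. ] [221 192  33  33 808] [699.8  -7.1  76. ]
wh [323.3  13.1] [822.3 -72.9  70. ]
wh [194.1 314.1] [614.1  36.2  70. ]
wh [137.  320.3] [610.3  82.5  70. ]
wh [297.1 318. ] [607.6 -45.2  70. ]
wh [291.5 380.9] [548.8 -37.4  70. ]
```

View pics/w10.png

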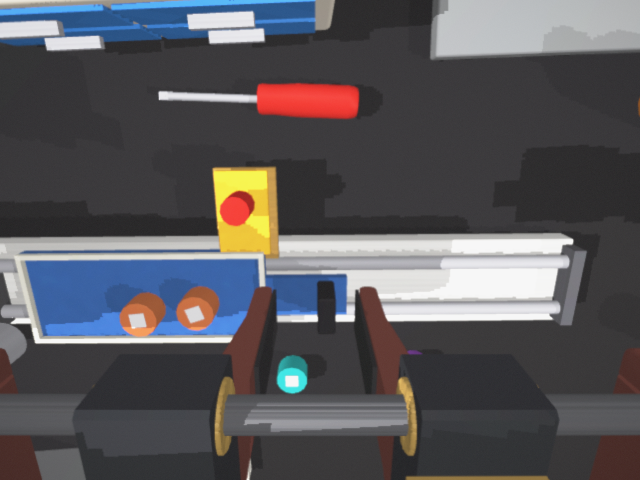

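The pin head sits flush on the yellow lug at (236,208), the coppers are upright on the tray at (143,315) and (197,308), and the gripper is clear. Hand in.

```bash
python3 -m pendant '{"grip":[-0.2,-0.2,-0.2],"linear":[[0,0,0],[0,0,0],[0,0,0]],"angular":[[0,0,0],[0,0,0],[0,0,0]]}'; python3 -c '
from h import *
print(ctrl.close_job())'
```

```text
t: 33.83
ee_pos: [676.1, -58.3, 187.4]
orientation: [-3.141, 0.054, 0.002]
ft_force: [-1.1, 0.6, 0.8]
width: 35.4
grasp_force: 0.0
the job is handed in; nothing more can be done
None
```

I handed the job in at about 34 s with no verdict returned: black mount in the dish, both copper mounts upright on the tray, carriage at its inner stop, and pin seated through lug and bracket.

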